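Run a hoist control board up to the third notch and hold it there

ROBOT

A 7-joint arm with a two-finger parallel gripper is mounted at the origin on the work surface. World frame = base frame: x ahead of the robot, y to its left, z up, the work surface at z = 0. Lengths are in m, angles in rad, forces in N, time in s.
With the tool pointing down it reaches from about 0.35 to 0.9 m from the base axis. Payload 8.1 kg.
Tool frame: the origin (TCP) lies at the very end of the fingers, on their centre line; the grasp point (between the pads) lies 19 mm behind it; x points along the fingers, y is the direction in which the jaws open and shut, and the axes are right-handed (so a half turn about x gives the same grasp; the last joint's range is limited). The gripper opens to 92 mm and grips with 3 to 60 N. Pads are 19 mm wide; open, the fingers measure 130 mm over their backs; the gripper's body (75 mm by 190 mm) begins 47 mm behind the grasp point.
Start: joints at [1.23, 0.434, 0.025, 1.573, -0.012, 1.134, -0.075], TCP at [0.147, -0.607, 0.227] pointing down, gripper open.
Joint ranges: [-2.62, 2.62], [-0.44, 2.09], [-1.27, 1.32], [0.08, 2.57], [-1.32, 4.46], [0.12, 2], [-2.74, 2.74]. Speed limits (rad/s): [2.22, 2.22, 3.01, 3.01, 3.14, 3.14, 3.14].

INTERFACE

Orientations are given as a rotation vector (axis times angle).
In Python, from cell import * gives the robot as it stands.
- The arm moves only by the shell command python3 -m handwheel 'ROWS' [FORCE]. ROWS is JSON, a list of rows, each a list of 7 numbers: the opening, from 0 (shut) to 1 (fully open), then the shift along the tool's x, y, z in m, then the turn, a rotation vector about the tool's x, y, z in rad. A call has 1 to 10 rows; each row shifts and turns the commanded pose from where the row before left it, along the tool's axes as they then stand; what a row does not reach is not made up. A row lasts 1/10 s, in which the tool goes at most 50 mm and 8.59 degrees, less where a joint would pass 70% of its speed; a pose out of reach is approached as far as the arm can. A call is refused whole if a number of a shift passes 0.05 or a number of a turn 0.15, either way. A call with a gripper value outside its range is refused whole. The fingers move at their own pace and stop on an object; FORCE is the grip in N (left out, the last holds). Time passes only in rows, so rows that do not move let the fingers close. It gives the time, the measured TCP pose, the force and the opening at its end, in the units of the state.
- observe(): the state, without advancing time (a new reading comes with each control period).
- get_image(name): name is "side" or "top"; returns (picture, depth): 384x512x3 uint8, blue, green, red; 384x512 float32, m along the optical axis (not along the pixel's ray), 0 where there is no reading.
- get_calibration(name): a dict with "camera_matrix" (3x3 intrinsics, pixels), "pose" (4x4, takes a point from camera to world coordinates). Camera axes: x right, y down, z forward; pixel columns grow to the right and rows downward; lengths in m; the calibration is good to about 2 mm. A picture is of the moment at which its call begins. get_calibration takes no time and is no camera call.
- sign_off(): hands the job in, once; it reports no verdict.
The state is a dict: "clock": time; "joints": joint angles; "dq": joint speeds; "joint_efforts": joint torques, N m; "position": TCP position; "ee_rot": TCP orientation; "force": force on the tool from outside, world axes, zero at the start; "ft_torque": the same for the moment, N m; "width": opening from 0.0 (shut) to 1.0 (fully open).
Only numpy, scipy, OpenCV 4.12 (cv2) and the standard library are available. Lean on these libraries where they do the work, as an engineer would, in place of code of your own. Each camera call takes 0.05 s, during which the arm holds its last target. There are 200 camera calls.

TASK

Bring this hoist control board up for its test run: with the rotary controller still at zero, throw the reversing lever right over to its far position (away from the robot), so that it snaps home there. Then take the controller's bar handle and turn it clockwise, seen from above, counting the clicks, to the third notch from zero and not on into the fourth. The controller springs back to zero when let go, so finish while still holding it in the third notch, and leave the tools that lie round the board where they are.

Things in the scene. Friction and masses are not known exactly. Their poses are not given: they have to be found in the camera images.
- board: cream panel 300 mm (x) by 420 mm (y), 15 mm thick, fixed flat on the table; origin: centre of its underside; x points away from the robot. Reversing switch and controller are fixed on it side by side, 200 mm apart along y, either one on the left. Fixed along its far edge: contactors, breakers and a button, up to 95 mm above the table; along its near edge: terminals up to 56 mm.
- reverser_hinge (a point): centre of the hinge pin of the reversing switch, 67 mm above the table; y axis = the pin, level; x axis level, the way the lever swings, towards its far position; z up. Housing 84 (x) by 64 (y) by 46 mm tall; two round metal cheeks on it reach 93 mm above the table.
- lever_grip (a point): middle of the black pear-shaped grip on the lever, 82 mm from the hinge pin; z axis along the lever away from the pin, y axis along the pin. The grip is round about the lever, 27 mm at its thickest, 40 mm long, and ends 18 mm past this point; below it the lever is a 10 mm rod.
- reversing_lever (a joint): lever angle in rad: 0 upright (neutral), -0.61 leaning to the robot (reverse), +0.61 leaning away (forward). It snaps into each of these three with about 3 N at the grip, stays where it snapped; hard stops at +-0.66. It starts in reverse or neutral.
- controller_base: housing of the rotary controller, 78 by 78 by 55 mm tall, with a round metal dial plate 72 mm across on top, its face 74 mm above the table; origin: centre of the underside, on the controller's axis, 15 mm above the table. The dial has six ticks 24 degrees apart; the thickest is zero.
- controller_grip (a point): on the controller's vertical axis, halfway up its black bar handle, 98.5 mm above the table; turns with it: x axis along the bar to its pointed end, z up. Bar 14 mm thick (y), 62 mm long (x, -28 to +34 mm), 32 mm tall (z, -17 to +15 mm), 7 mm clear of the dial plate on a 30 mm round boss. Pinch it from above across the 14 mm and turn about this axis.
- controller_handle (a joint): controller angle in rad, 0 at zero, growing clockwise seen from above. Notches every 24 degrees: 0.419, 0.838, third 1.257, 1.676, fifth 2.094 (hard stop). A spring pulls back to zero with 0.09 (at zero) to 0.13 Nm (third notch); each click adds up to 0.07 Nm 6 degrees past a notch and takes as much off 6 degrees before the next. Let go, it runs back to zero.
- screwdriver: loose screwdriver, 210 mm long, lying beside the right (-y) edge of the board: leave it
- cutters: loose side cutters, about 145 mm long, lying beside the left (+y) edge of the board: leave them
- multimeter: loose hand multimeter, 156 by 80 by 40 mm, lying beside the left (+y) edge of the board: leave it

How it is judged:
By the outcome, as a careful person would: the job done as asked, in the order asked, and still so for the second after the job is handed in, while the arm keeps its last pose, push and grip.
It also fails if it takes over 51 s, if anything falls off the work surface, if the arm or the gripper's body presses on something with over 40 N, if the wrist force passes 120 N, or if a joint passes its speed limit or range.

## Working session

There is one attempt and no reset: what is moved stays moved. The work goes in short steps, Python scripts to look and compute and a shell command to move; the robot and the scene stay as the last step left them, time stands still between calls to the robot, and variables do not carry over. Pictures are saved under pics/ and viewed, about 8 in all and at most 12, crops included, and the job is handed in when it is done.

```bash
mkdir -p pics
cat > h.py <<'E'
from cell import *
import numpy as np, cv2
from scipy.spatial.transform import Rotation as R
def cast(name,u,v,z):
    c=get_calibration(name);K=np.array(c["camera_matrix"]);T=np.array(c["pose"])
    d=T[:3,:3]@np.linalg.solve(K,[u,v,1.]);o=T[:3,3]
    return o+d*(z-o[2])/d[2]
def cloud(name,dep):
    c=get_calibration(name);K=np.array(c["camera_matrix"]);T=np.array(c["pose"])
    v,u=np.mgrid[:dep.shape[0],:dep.shape[1]]
    p=np.stack([(u-K[0,2])/K[0,0]*dep,(v-K[1,2])/K[1,1]*dep,dep],-1)
    return p@T[:3,:3].T+T[:3,3]
def proj(name,p):
    c=get_calibration(name);K=np.array(c["camera_matrix"]);T=np.array(c["pose"])
    q=K@(T[:3,:3].T@(np.array(p)-T[:3,3]));return q[:2]/q[2]
E
python3 - <<'E'
from h import *
for n in("top","side"):
    i,d=get_image(n);cv2.imwrite(f"pics/{n}0.png",i);np.save(n+"0.npy",d)
    c=get_calibration(n);print(n,np.round(c["camera_matrix"],1).tolist(),np.round(c["pose"],3).tolist())
s=observe();print({k:np.round(v,3).tolist() for k,v in s.items()})
print(R.from_rotvec(s["ee_rot"]).as_matrix().round(3))
E
```

```text
top [[445.6, 0.0, 249.6], [0.0, 445.6, 184.9], [0.0, 0.0, 1.0]] [[-0.02, -0.998, 0.058, 0.513], [-1.0, 0.02, -0.005, 0.031], [0.004, -0.058, -0.998, 1.313], [0.0, 0.0, 0.0, 1.0]]
side [[350.8, 0.0, 256.3], [0.0, 350.8, 189.2], [0.0, 0.0, 1.0]] [[-0.95, -0.146, 0.276, 0.377], [-0.312, 0.485, -0.817, 0.73], [-0.014, -0.862, -0.507, 0.537], [0.0, 0.0, 0.0, 1.0]]
{'clock': 0.1, 'joints': [1.23, 0.435, 0.025, 1.574, -0.012, 1.134, -0.075], 'dq': [-0.001, -0.001, 0.001, -0.002, 0.0, -0.0, 0.001], 'joint_efforts': [0.003, -66.912, 0.988, -31.514, -0.06, 0.037, -0.0], 'position': [0.147, -0.607, 0.226], 'ee_rot': [2.096, 0.252, -2.096], 'force': [0.152, -0.656, -0.06], 'ft_torque': [0.025, -0.006, -0.009], 'width': 0.998}
[[-0.     0.235 -0.972]
 [ 0.001 -0.972 -0.235]
 [-1.    -0.001  0.   ]]
```

View pics/top0.png

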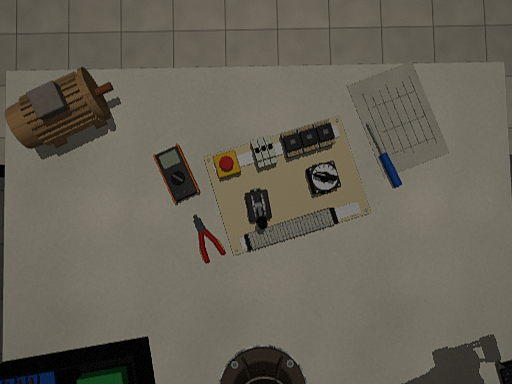

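View pics/side0.png

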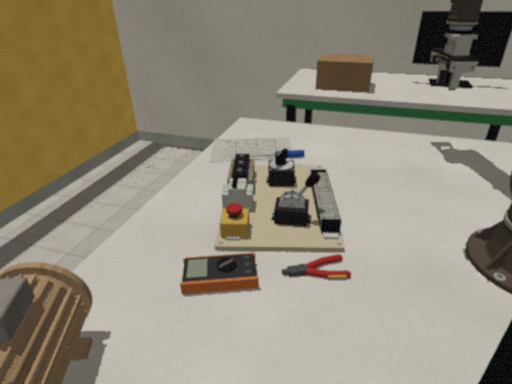

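Top: the lever grip is at about (261,222), leaning towards the robot, with the housing at (258,203). The controller dial is at (323,177) and the board is yawed by about 15°. I'll measure these now.

Run:
```python
from h import *
i=cv2.imread("pics/top0.png");d=np.load("top0.npy")
P=cloud("top",d);Z=P[...,2]
hsv=cv2.cvtColor(i,cv2.COLOR_BGR2HSV)
print("board hsv",hsv[200,300],hsv[215,235],"table",hsv[280,300])
# board: height >8mm region in window
m=((Z>0.009)).astype(np.uint8)*255
w=np.zeros_like(m);w[115:260,203:375]=1;m=cv2.morphologyEx(m*w,cv2.MORPH_OPEN,np.ones((3,3)))
cs,_=cv2.findContours(m,0,2);c=max(cs,key=cv2.contourArea)
pts=np.array([cast("top",*q[0],0.015)[:2] for q in c],np.float32)
r=cv2.minAreaRect(pts);print("board rect",r)
# dial: by height and light colour
for nm,(u0,u1,v0,v1) in dict(ctl=(300,350,152,202),lev=(235,285,180,238)).items():
    sub=cv2.resize(i[v0:v1,u0:u1],None,fx=8,fy=8,interpolation=cv2.INTER_CUBIC);cv2.imwrite(f"pics/{nm}0.png",sub)
a=cv2.imread("pics/ctl0.png");b=cv2.imread("pics/lev0.png")
s=cv2.imread("pics/side0.png")[140:230,255:335];s=cv2.resize(s,None,fx=5,fy=5,interpolation=cv2.INTER_CUBIC)
H=464
out=np.zeros((600,800,3),np.uint8);out[:400,:400]=a;out[:464,400:800]=b
cv2.imwrite("pics/crop0.png",out);cv2.imwrite("pics/scrop0.png",s)
# depth blobs
win=P[150:205,298:352].reshape(-1,3);
h=win[(win[:,2]>0.095)];print("bar top n",len(h),h.mean(0))
rr=cv2.minAreaRect(h[:,:2].astype(np.float32));print(rr)
h=win[(win[:,2]>0.055)&(win[:,2]<0.085)];print("dial",len(h),cv2.minAreaRect(h[:,:2].astype(np.float32)))
win=P[180:238,235:285].reshape(-1,3);h=win[win[:,2]>0.1];print("lever hi",len(h),h.mean(0),h.max(0),h.min(0))
h=win[(win[:,2]>0.05)];print("rev housing",cv2.minAreaRect(h[:,:2].astype(np.float32)))
```

```text
board hsv [ 21  79 120] [ 21  77 122] table [ 23  38 121]
board rect ((0.591152012348175, -0.0825326144695282), (0.30580025911331177, 0.4192051589488983), 16.032306671142578)
bar top n 147 [ 0.59388974 -0.15501905  0.2586818 ]
((0.5721279978752136, -0.08468662202358246), (0.038417041301727295, 0.25774750113487244), 18.652347564697266)
dial 664 ((0.6315186619758606, -0.1732092797756195), (0.13775372505187988, 0.08221401274204254), 20.990102767944336)
lever hi 134 [ 0.48803472 -0.00143322  0.2265442 ] [0.51271128 0.03127491 1.31280263] [ 0.46762695 -0.0183056   0.10088314]
rev housing ((0.5063320398330688, -0.01417163759469986), (0.11283744126558304, 0.13509736955165863), 88.75125122070312)
```

View pics/crop0.png

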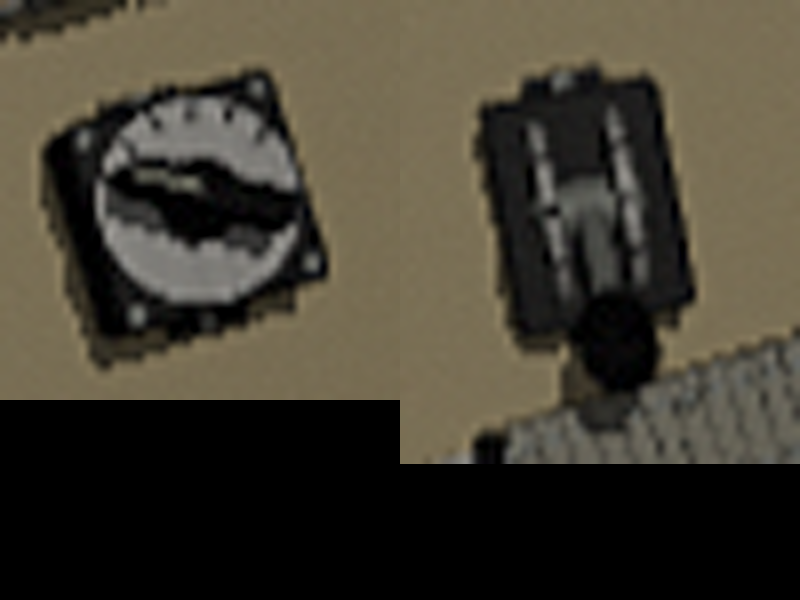

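Crops: the dial centre is near pixel (324.5,176.5). The bar lies nearly left-right, and its pointed end is on the left, on the zero tick, with the ticks running clockwise over the top. The grip blob is near (261.5,222.5).

Run:
```python
from h import *
i=cv2.imread("pics/top0.png")
g=cv2.cvtColor(i,cv2.COLOR_BGR2GRAY).astype(int);hsv=cv2.cvtColor(i,cv2.COLOR_BGR2HSV)
# board by colour
m=cv2.inRange(hsv,(15,58,90),(28,120,255));w=np.zeros_like(m);w[110:265,200:378]=1
m=cv2.morphologyEx(m*w,cv2.MORPH_OPEN,np.ones((3,3)))
pts=np.argwhere(m)[:,::-1]
r=cv2.minAreaRect(np.array([cast("top",*q,0.015)[:2] for q in pts],np.float32));print("board",r)
# dial: bright unsaturated pixels
sub=np.s_[160:195,308:342]
m=((hsv[...,1]<60)&(g>90)).astype(np.uint8);k=np.zeros_like(m);k[sub]=m[sub]
n,l,st,ce=cv2.connectedComponentsWithStats(k);print(st[1:].tolist())
q=np.argwhere(np.isin(l,[j for j in range(1,n) if st[j,4]>15]))[:,::-1]
W=np.array([cast("top",*a,0.074)[:2] for a in q],np.float32)
c,rad=cv2.minEnclosingCircle(W);print("dial",c,rad)
# bar: dark pixels inside dial radius
C=np.array(c)
vv,uu=np.mgrid[160:195,308:342]
B=[];
for u,v in zip(uu.ravel(),vv.ravel()):
    p=cast("top",u,v,0.113)[:2]
    if g[v,u]<45 and np.linalg.norm(p-C)<0.036:B.append(p)
B=np.array(B);x=B-B.mean(0);ev,V=np.linalg.eigh(x.T@x);ax=V[:,1];ax*=np.sign(ax[1])
t=(B-C)@ax;print("bar",len(B),B.mean(0),"angle",np.degrees(np.arctan2(ax[1],ax[0])),t.min(),t.max(),"perp",((B-C)@[-ax[1],ax[0]]).mean())
# grip
k=np.zeros_like(m);k[214:232,250:272]=(g[214:232,250:272]<22);n,l,st,ce=cv2.connectedComponentsWithStats(k)
j=1+np.argmax(st[1:,4]);print("grip top",st[j],ce[j],cast("top",*ce[j],0.134))
s=cv2.imread("pics/side0.png");gs=cv2.cvtColor(s,cv2.COLOR_BGR2GRAY)
k=np.zeros(gs.shape,np.uint8);k[165:192,303:323]=gs[165:192,303:323]<35
n,l,st,ce=cv2.connectedComponentsWithStats(k);print(st[1:].tolist(),ce[1:].tolist())
j=1+np.argmax(st[1:,4]);print("grip side",cast("side",*ce[j],0.134))
```

```text
Traceback (most recent call last):
  File "h.py", line 5, in cast
    c=get_calibration(name);K=np.array(c["camera_matrix"]);T=np.array(c["pose"])
ValueError: time passes only in moves, steps and waits
```

```bash
sed -i 's/^def cast/from functools import lru_cache\n_gc=get_calibration\nget_calibration=lru_cache(None)(lambda n:_gc(n))\ndef cast/' h.py
python3 - <<'E'
from h import *
i=cv2.imread("pics/top0.png")
g=cv2.cvtColor(i,cv2.COLOR_BGR2GRAY).astype(int);hsv=cv2.cvtColor(i,cv2.COLOR_BGR2HSV)
m=cv2.inRange(hsv,(15,58,90),(28,120,255));w=np.zeros_like(m);w[110:265,200:378]=1
m=cv2.morphologyEx(m*w,cv2.MORPH_OPEN,np.ones((3,3)))
pts=np.argwhere(m)[:,::-1]
r=cv2.minAreaRect(np.array([cast("top",*q,0.015)[:2] for q in pts],np.float32));print("board",r)
m=((hsv[...,1]<60)&(g>90)).astype(np.uint8);k=np.zeros_like(m);k[162:192,310:339]=m[162:192,310:339]
n,l,st,ce=cv2.connectedComponentsWithStats(k);print(st[1:].tolist())
q=np.argwhere(np.isin(l,[j for j in range(1,n) if st[j,4]>15]))[:,::-1]
W=np.array([cast("top",*a,0.074)[:2] for a in q],np.float32)
c,rad=cv2.minEnclosingCircle(W);print("dial",c,rad)
C=np.array(c);vv,uu=np.mgrid[160:195,308:342];B=[]
for u,v in zip(uu.ravel(),vv.ravel()):
    p=cast("top",u,v,0.113)[:2]
    if g[v,u]<45 and np.linalg.norm(p-C)<0.034:B.append(p)
B=np.array(B);x=B-B.mean(0);ev,V=np.linalg.eigh(x.T@x);ax=V[:,1];ax*=np.sign(ax[1])
t=(B-C)@ax;print("bar",len(B),B.mean(0),"angle",np.degrees(np.arctan2(ax[1],ax[0])),t.min(),t.max(),"perp",((B-C)@[-ax[1],ax[0]]).mean())
k=np.zeros_like(m);k[214:232,250:272]=(g[214:232,250:272]<22);n,l,st,ce=cv2.connectedComponentsWithStats(k)
j=1+np.argmax(st[1:,4]);print("grip top",st[j],ce[j],cast("top",*ce[j],0.134))
s=cv2.imread("pics/side0.png");gs=cv2.cvtColor(s,cv2.COLOR_BGR2GRAY)
k=np.zeros(gs.shape,np.uint8);k[165:192,303:323]=gs[165:192,303:323]<35
n,l,st,ce=cv2.connectedComponentsWithStats(k);print(st[1:].tolist(),ce[1:].tolist())
j=1+np.argmax(st[1:,4]);print("grip side",cast("side",*ce[j],0.134))
E
```

```text
board ((0.5877853035926819, -0.08342275023460388), (0.2980785369873047, 0.41904503107070923), 16.11031150817871)
[[317, 163, 2, 1, 2], [332, 162, 1, 1, 1], [313, 164, 24, 12, 134], [310, 169, 1, 1, 1], [312, 175, 25, 15, 149], [323, 174, 1, 1, 1], [317, 191, 1, 1, 1]]
dial (0.6042304635047913, -0.18364840745925903) 0.03603434935212135
bar 173 [ 0.60241291 -0.18536432] angle 84.07280171928596 -0.03136540803495202 0.03218722028333591 perp 0.0016306444207222846
grip top [253 214  15  15 120] [261.325      221.48333333] [ 0.4845033  -0.00358111  0.134     ]
[[306, 171, 13, 15, 117]] [[312.4102564102564, 178.55555555555554]]
grip side [ 0.48361355 -0.0052316   0.134     ]
```

Dial centre is (0.604,-0.184), bar about 83–84°, grip about (0.484,-0.004,0.134) and board yaw 16.1°. Moving to above the lever.

```bash
python3 -m handwheel '[[0.7,0,-0.025,-0.0235,0,0,0],[0.7,0,-0.025,-0.0235,0,0,0],[0.7,0,-0.025,-0.0235,0,0,0],[0.7,0,-0.025,-0.0235,0,0,0],[0.7,0,-0.025,-0.0235,0,0,0],[0.7,0,-0.025,-0.0235,0,0,0],[0.7,0,-0.025,-0.0235,0,0,0],[0.7,0,-0.025,-0.0235,0,0,0],[0.7,0,-0.025,-0.0235,0,0,0],[0.7,0,-0.025,-0.0235,0,0,0]]' 8
python3 -m handwheel '[[0.7,0,-0.025,-0.0235,0,0,0],[0.7,0,-0.025,-0.0235,0,0,0],[0.7,0,-0.025,-0.0235,0,0,0],[0.7,0,-0.025,-0.0235,0,0,0],[0.7,0,-0.025,-0.0235,0,0,0],[0.7,0,-0.025,-0.0235,0,0,0],[0.7,0,-0.025,-0.0235,0,0,0],[0.7,0,-0.025,-0.0235,0,0,0],[0.7,0,-0.025,-0.0235,0,0,0],[0.7,0,0,0,-0.044,0,0]]'
cat > st.py <<'E'
from h import *
import sys
s=observe();M=R.from_rotvec(s["ee_rot"]).as_matrix()
print("t",s["clock"],"pos",s["position"],"F",np.round(s["force"],1),"Tz",np.round(s["ft_torque"],3),"w",round(float(s["width"]),3))
print("xt",M[:,0].round(3),"yaw y",np.degrees(np.arctan2(M[1,1],M[0,1])).round(2),"q",np.round(s["joints"],2))
if len(sys.argv)>3: print("to target, tool axes",(M.T@(np.array(list(map(float,sys.argv[1:4])))-s["position"])).round(4))
E
python3 st.py 0.484 -0.004 0.115
```

```text
clock: 1.1
position: [0.317, -0.3077, 0.2266]
ee_rot: [2.095, 0.25, -2.096]
force: [1.2, 0.9, 0.9]
width: 0.696
clock: 2.1
position: [0.471, -0.0359, 0.2267]
ee_rot: [2.069, 0.302, -2.066]
force: [-0.8, -1.6, -0.3]
width: 0.698
t 2.1 pos [ 0.4709761  -0.03586261  0.22674315] F [-0.8 -1.6 -0.3] Tz [-0.047  0.046 -0.012] w 0.698
xt [ 0.001  0.002 -1.   ] yaw y -73.5 q [ 0.31  0.22 -0.41  1.9   0.1   1.04 -1.42]
to target, tool axes [ 0.1118 -0.0266 -0.0213]
```

```bash
python3 -m handwheel '[[0.7,0.01,-0.0266,-0.0213,0,0,0],[0.7,0.02,0,0,0,0,0],[0.7,0.02,0,0,0,0,0],[0.7,0.02,0,0,0,0,0],[0.7,0.02,0,0,0,0,0],[0.7,0.012,0,0,0,0,0],[0.7,0.01,0,0,0,0,0],[0.7,0,0,0,0,0,0]]'
python3 st.py 0.484 -0.004 0.115
python3 - <<'E'
from h import *
i,d=get_image("side");j,d=get_image("top")
a=cv2.resize(i[120:240,230:360],None,fx=4,fy=4,interpolation=cv2.INTER_CUBIC);cv2.imwrite("pics/side1.png",a)
E
```

```text
clock: 2.9
position: [0.4817, -0.0093, 0.1138]
ee_rot: [2.069, 0.294, -2.072]
force: [-0.3, -0.1, -0.1]
width: 0.701
t 2.9 pos [ 0.4817364  -0.00925173  0.11377582] F [-0.3 -0.1 -0.1] Tz [0.044 0.01  0.032] w 0.701
xt [-0.002 -0.    -1.   ] yaw y -73.86 q [ 0.22  0.38 -0.4   2.02  0.2   0.78 -1.58]
to target, tool axes [-0.0012 -0.0044 -0.0036]
```

View pics/side1.png

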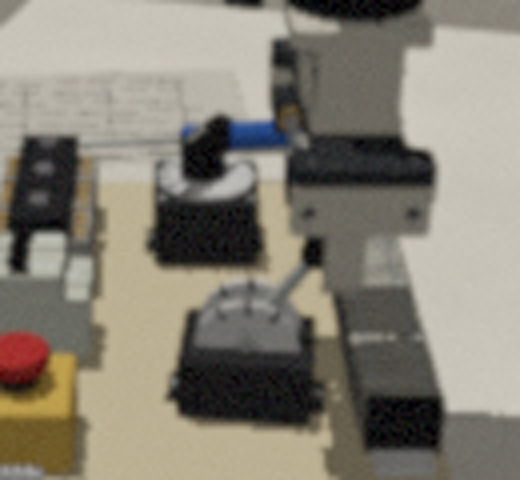

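The grip (crop 315,250) shows just behind the near finger. The finger straddles it, slightly on the robot side. I'll correct for that and close gently.

```bash
python3 -m handwheel '[[0.7,0,-0.0044,-0.006,0,0,0],[0.0,0,0,0,0,0,0],[0.0,0,0,0,0,0,0],[0.0,0,0,0,0,0,0],[0.0,0,0,0,0,0,0],[0.0,0,0,0,0,0,0],[0.0,0,0,0,0,0,0]]' 8
python3 st.py 0.484 -0.004 0.115
python3 - <<'E'
from h import *
i,d=get_image("side")
a=cv2.resize(i[140:240,270:360],None,fx=5,fy=5,interpolation=cv2.INTER_CUBIC);cv2.imwrite("pics/side2.png",a)
E
```

```text
clock: 3.7
position: [0.4869, -0.0034, 0.1147]
ee_rot: [2.07, 0.293, -2.07]
force: [-0.6, -0.4, -0.1]
width: 0.281
t 3.7 pos [ 0.48687237 -0.00343672  0.11473605] F [-0.6 -0.4 -0.1] Tz [-0.089  0.019 -0.005] w 0.281
xt [ 0. -0. -1.] yaw y -73.87 q [ 0.21  0.38 -0.4   2.01  0.2   0.79 -1.6 ]
to target, tool axes [-0.0003 -0.0003  0.0029]
```

View pics/side2.png

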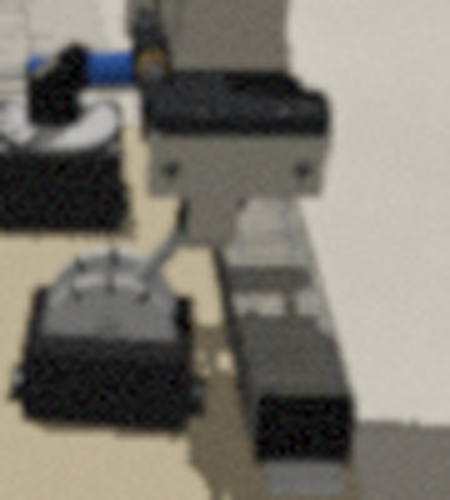

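Width is 26 mm, so the pads hold the thick part of the grip. Swinging along the arc.

```bash
python3 -m handwheel '[[0,-0.0043,0,-0.007,0,0,0],[0,-0.0037,0,-0.0073,0,0,0],[0,-0.0029,0,-0.0077,0,0,0],[0,-0.0023,0,-0.0087,0,0,0],[0,-0.0012,0,-0.0081,0,0,0],[0,-0.0004,0,-0.0082,0,0,0]]' 12
python3 st.py
python3 -m handwheel '[[0,0.0004,0,-0.0082,0,0,0],[0,0.0012,0,-0.0081,0,0,0],[0,0.0023,0,-0.0087,0,0,0],[0,0.0029,0,-0.0077,0,0,0],[0,0.0037,0,-0.0073,0,0,0],[0,0.0048,0,-0.0076,0,0,0],[0,0,0,0,0,0,0]]'
python3 st.py
```

```text
clock: 4.35
position: [0.5343, 0.005, 0.1302]
ee_rot: [2.072, 0.284, -2.069]
force: [2.5, -18.2, 1.1]
width: 0.278
t 4.35 pos [0.53430428 0.00499322 0.1302176 ] F [  2.5 -18.2   1.1] Tz [-3.635 -0.638  0.067] w 0.278
xt [ 0.002 -0.005 -1.   ] yaw y -74.09 q [ 0.18  0.43 -0.39  1.89  0.21  0.87 -1.61]
clock: 5.05
position: [0.582, 0.0152, 0.1149]
ee_rot: [2.075, 0.278, -2.066]
force: [8.0, -23.5, 4.1]
width: 0.327
t 5.05 pos [0.58203825 0.0152176  0.11487376] F [  8.  -23.5   4.1] Tz [-4.714 -1.532  0.164] w 0.327
xt [ 0.005 -0.008 -1.   ] yaw y -74.23 q [ 0.14  0.51 -0.36  1.79  0.24  0.88 -1.63]
```

The side force (-23 N in y) shows the lever plane is nearer 11° than 16°, so the switch is yawed on the board. I'll release and look.

```bash
python3 -m handwheel '[[0.6,0,0,0,0,0,0],[0.6,0,0,0,0,0,0],[0.6,0,0,0,0,0,0]]' 12
python3 st.py
python3 - <<'E'
from h import *
i,d=get_image("side")
a=cv2.resize(i[130:240,230:340],None,fx=5,fy=5,interpolation=cv2.INTER_CUBIC);cv2.imwrite("pics/side3.png",a)
E
```

```text
clock: 5.35
position: [0.5791, 0.0225, 0.1148]
ee_rot: [2.073, 0.292, -2.069]
force: [-0.2, -0.3, 0.1]
width: 0.535
t 5.35 pos [0.57908981 0.02248552 0.11480497] F [-0.2 -0.3  0.1] Tz [-0.01   0.001  0.016] w 0.535
xt [ 0.002 -0.    -1.   ] yaw y -73.94 q [ 0.13  0.51 -0.37  1.79  0.23  0.88 -1.63]
```

View pics/side3.png

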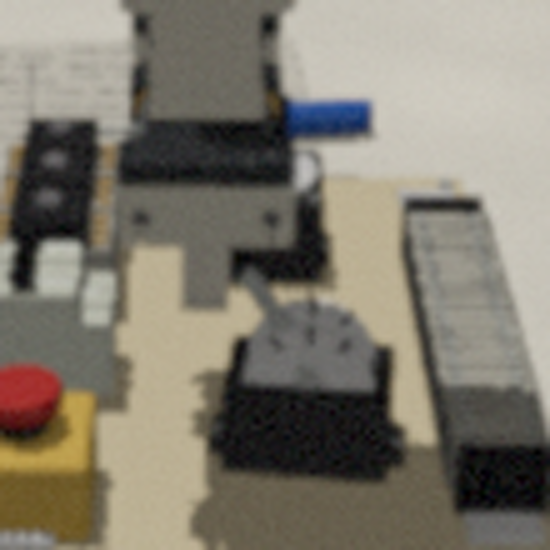

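The lever leans to the far side and stays there after release. I'll rise clear and turn towards the controller's grasp yaw.

```bash
python3 -m handwheel '[[0.6,-0.02,0,0,0,0,0],[0.6,-0.025,0,0,0,0,0],[0.6,-0.03,0,0,0,0,0],[0.45,-0.015,0.03,0,0,0,0],[0.45,0,0.045,0,0,0,0],[0.45,0,0.045,0,0,0,0],[0.45,0,0.045,0,0,0,0],[0.45,0,0.035,0,0,0,0]]'
python3 -m handwheel '[[0.45,0,0,0,-0.146,0,0],[0.45,0,0,0,-0.146,0,0],[0.45,0,0,0,-0.146,0,0],[0.45,0,0,0,-0.146,0,0],[0.45,0,0,0,-0.146,0,0],[0.45,0,0,0,-0.146,0,0],[0.45,0,0,0,-0.146,0,0],[0.45,0,0,0,-0.146,0,0],[0.45,0,0,0,0,0,0]]'
python3 st.py 0.604 -0.184 0.2
python3 - <<'E'
from h import *
i,d=get_image("side");cv2.imwrite("pics/s4.png",i)
j,d=get_image("top");cv2.imwrite("pics/t4.png",j)
a=cv2.resize(i[120:240,230:340],(600,600*12//11),interpolation=cv2.INTER_CUBIC)[:600]
b=cv2.resize(j[150:240,230:350],(800,600),interpolation=cv2.INTER_CUBIC)
o=np.hstack([cv2.resize(a,(330,360)),cv2.resize(b,(470,352+8))]);cv2.imwrite("pics/c4.png",o)
E
```

```text
clock: 6.2
position: [0.6338, -0.1716, 0.2042]
ee_rot: [2.071, 0.292, -2.071]
force: [0.4, -0.4, 0.1]
width: 0.448
clock: 7.1
position: [0.6335, -0.1684, 0.2041]
ee_rot: [1.296, 1.152, -1.295]
force: [-0.3, -0.0, 0.0]
width: 0.453
t 7.1 pos [ 0.63345194 -0.16841777  0.20407109] F [-0.3 -0.   0. ] Tz [-0.019 -0.09   0.007] w 0.453
xt [-0.     0.001 -1.   ] yaw y -6.76 q [ 0.56  0.58 -0.61  1.48  0.34  1.19 -0.22]
to target, tool axes [ 0.0041 -0.0274  0.0189]
```

View pics/c4.png

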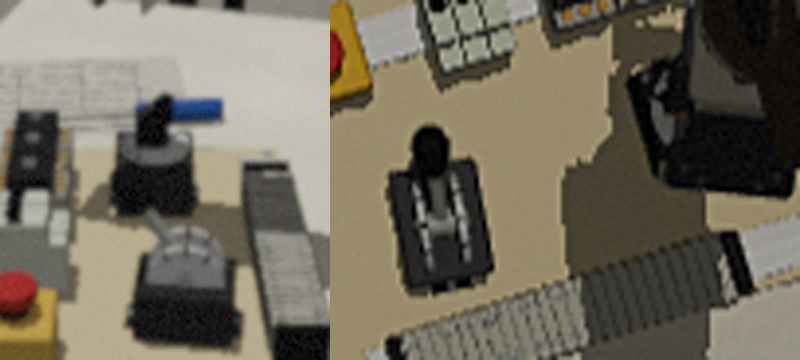

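```bash
python3 - <<'E'
from h import *
for f,(v0,v1,u0,u1) in (("top0",(214,232,250,272)),("t4",(176,198,244,266))):
    g=cv2.cvtColor(cv2.imread(f"pics/{f}.png"),cv2.COLOR_BGR2GRAY)
    k=np.zeros(g.shape,np.uint8);k[v0:v1,u0:u1]=g[v0:v1,u0:u1]<18
    n,l,st,ce=cv2.connectedComponentsWithStats(k);j=1+np.argmax(st[1:,4]);print(f,st[j],cast("top",*ce[j],0.134))
E
python3 -m handwheel '[[0.45,0.01,-0.0137,0.0095,0,0,0],[0.45,0.01,-0.0137,0.0095,0,0,0],[0.45,0.02,0,0,0,0,0],[0.45,0.02,0,0,0,0,0],[0.45,0.01,0,0,0,0,0],[0.45,0,0,0,0,0,0]]'
python3 st.py 0.604 -0.184 0.083
```

```text
top0 [255 214  12  15 110] [ 0.4840918  -0.00403399  0.134     ]
t4 [249 182  11  16 103] [0.57191134 0.01179223 0.134     ]
clock: 7.8
position: [0.6031, -0.1843, 0.1329]
ee_rot: [1.298, 1.151, -1.301]
force: [0.6, 0.0, -0.7]
width: 0.447
t 7.8 pos [ 0.6031091  -0.18430116  0.13294795] F [ 0.6  0.  -0.7] Tz [-0.012 -0.163  0.03 ] w 0.447
xt [-0.002  0.001 -1.   ] yaw y -7.03 q [ 0.6   0.61 -0.59  1.63  0.38  1.03 -0.23]
to target, tool axes [ 0.0499  0.001  -0.0004]
```

The grip moved 89 mm (94 expected), but the forward blob includes a tail of rod that biases it backward. While held, the lever reached 97 mm of travel, so it has snapped forward. Descending on the bar.

```bash
python3 -m handwheel '[[0.45,0.015,0.001,0,0,0,0],[0.45,0.015,0,0,0,0,0],[0.45,0.013,0,0,0,0,0],[0.45,0.007,0,0,0,0,0],[0.45,0,0,0,0,0,0]]'
python3 st.py 0.604 -0.184 0.083
python3 -m handwheel '[[0,0,0,0,0,0,0],[0,0,0,0,0,0,0],[0,0,0,0,0,0,0],[0,0,0,0,0,0,0],[0,0,0,0,0,0,0]]' 15
python3 st.py 0.604 -0.184 0.083
python3 - <<'E'
from h import *
i,d=get_image("side")
a=cv2.resize(i[120:230,230:340],None,fx=5,fy=5,interpolation=cv2.INTER_CUBIC);cv2.imwrite("pics/side5.png",a)
E
```

```text
clock: 8.3
position: [0.604, -0.1846, 0.0827]
ee_rot: [1.297, 1.151, -1.299]
force: [0.4, 0.2, -0.8]
width: 0.45
t 8.3 pos [ 0.60403693 -0.1846483   0.08273403] F [ 0.4  0.2 -0.8] Tz [-0.037 -0.122 -0.023] w 0.45
xt [-0.002  0.001 -1.   ] yaw y -6.94 q [ 0.58  0.66 -0.57  1.67  0.42  0.94 -0.27]
to target, tool axes [-0.0003 -0.0001 -0.0006]
clock: 8.8
position: [0.6055, -0.1849, 0.0847]
ee_rot: [1.299, 1.148, -1.297]
force: [0.9, 0.0, 1.2]
width: 0.174
t 8.8 pos [ 0.60546958 -0.1849016   0.08474003] F [0.9 0.  1.2] Tz [-0.042 -0.357 -0.194] w 0.174
xt [ 0.001 -0.    -1.   ] yaw y -6.96 q [ 0.58  0.66 -0.57  1.67  0.42  0.94 -0.27]
to target, tool axes [ 0.0017 -0.0016 -0.0007]
```

View pics/side5.png

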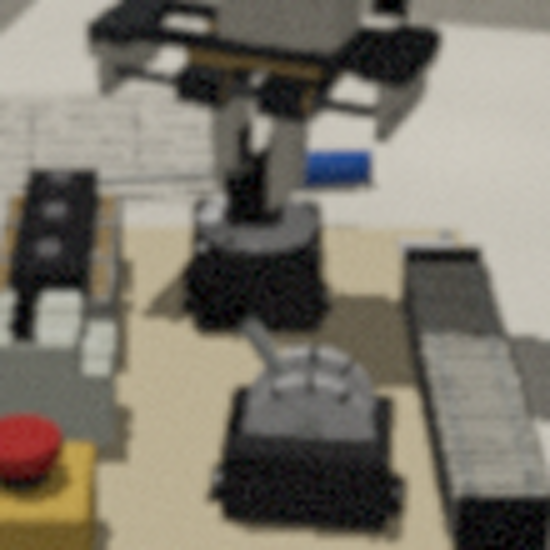

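The pads hold the bar, but width is 16 mm and there is a small torque, so the yaw is off by about 5°. Adjusting clockwise until the width reads 14 mm.

```bash
for k in 1 2 3; do python3 -m handwheel '[[0,0,0,0,0.035,0,0],[0,0,0,0,0,0,0]]' 15; python3 st.py; done
```

```text
clock: 9.05
position: [0.6055, -0.1847, 0.0847]
ee_rot: [1.325, 1.129, -1.324]
force: [2.8, 0.5, 3.5]
width: 0.166
t 9.05 pos [ 0.60552375 -0.18466279  0.08472485] F [2.8 0.5 3.5] Tz [ 0.046 -0.549 -0.179] w 0.166
xt [ 0.001 -0.    -1.   ] yaw y -9.06 q [ 0.58  0.66 -0.56  1.67  0.41  0.94 -0.3 ]
clock: 9.25
position: [0.6055, -0.1845, 0.0847]
ee_rot: [1.35, 1.111, -1.349]
force: [3.2, 0.7, 4.7]
width: 0.16
t 9.25 pos [ 0.60554141 -0.18447774  0.0846751 ] F [3.2 0.7 4.7] Tz [ 0.144 -0.747 -0.165] w 0.16
xt [ 0.001  0.    -1.   ] yaw y -11.04 q [ 0.57  0.65 -0.55  1.67  0.41  0.93 -0.33]
clock: 9.45
position: [0.6055, -0.1845, 0.0846]
ee_rot: [1.375, 1.092, -1.374]
force: [3.6, 1.3, 5.6]
width: 0.155
t 9.45 pos [ 0.60551931 -0.1845112   0.08460939] F [3.6 1.3 5.6] Tz [ 0.179 -0.902 -0.082] w 0.155
xt [ 0.001  0.    -1.   ] yaw y -13.03 q [ 0.57  0.65 -0.54  1.67  0.4   0.93 -0.36]
```

```bash
for k in 1 2 3; do python3 -m handwheel '[[0,0,0,0,0.026,0,0],[0,0,0,0,0,0,0]]' 15|grep clock; python3 st.py; done
```

```text
clock: 9.65
t 9.65 pos [ 0.60552037 -0.18451147  0.08461735] F [3.5 0.3 4.6] Tz [ 0.206 -0.855  0.01 ] w 0.148
xt [ 0.001 -0.    -1.   ] yaw y -14.46 q [ 0.56  0.65 -0.54  1.67  0.4   0.93 -0.38]
clock: 9.85
t 9.85 pos [ 0.60555577 -0.18446635  0.08466724] F [4.2 1.5 5.3] Tz [ 0.231 -0.877  0.058] w 0.15
xt [ 0.001 -0.    -1.   ] yaw y -15.94 q [ 0.56  0.65 -0.53  1.67  0.39  0.93 -0.4 ]
clock: 10.05
t 10.05 pos [ 0.60551499 -0.18446139  0.08461864] F [2.8 1.9 5.4] Tz [ 0.183 -0.881  0.106] w 0.155
xt [ 0.001 -0.    -1.   ] yaw y -17.42 q [ 0.55  0.65 -0.52  1.67  0.39  0.93 -0.42]
```

Zero torque and minimum width fall at tool yaw ≈ -15°, which is zero for the bar (expected -14). The third notch is therefore at yaw ≈ -87°. Gripping firmly and turning in stages.

```bash
python3 -m handwheel '[[0,0,0,0,0,0,0],[0,0,0,0,0,0,0],[0,0,0,0,0,0,0]]' 50 >/dev/null; python3 st.py|head -2
for k in 1 2 3 4 5 6; do python3 -m handwheel '[[0,0,0,0,0.045,0,0],[0,0,0,0,0.045,0,0]]'|grep clock; python3 st.py; done
```

```text
t 10.35 pos [ 0.60554631 -0.18447307  0.08463703] F [3.3 0.8 6.2] Tz [ 0.184 -0.873  0.17 ] w 0.153
xt [ 0.001  0.    -1.   ] yaw y -17.38 q [ 0.55  0.65 -0.52  1.67  0.39  0.93 -0.42]
clock: 10.55
t 10.55 pos [ 0.6054885  -0.18444111  0.08461874] F [3.1 2.  5.9] Tz [ 0.233 -0.839  0.108] w 0.15
xt [ 0.001  0.    -1.   ] yaw y -22.63 q [ 0.54  0.64 -0.5   1.67  0.37  0.92 -0.5 ]
clock: 10.75
t 10.75 pos [ 0.60545013 -0.18444043  0.08461863] F [3.9 2.5 5.8] Tz [ 0.261 -0.761  0.071] w 0.151
xt [ 0.001  0.    -1.   ] yaw y -27.79 q [ 0.53  0.64 -0.48  1.67  0.35  0.92 -0.57]
clock: 10.95
t 10.95 pos [ 0.60539534 -0.18445487  0.08462007] F [3.5 1.2 6.4] Tz [ 0.229 -0.771 -0.003] w 0.151
xt [ 0.001  0.    -1.   ] yaw y -32.96 q [ 0.51  0.63 -0.46  1.67  0.34  0.91 -0.65]
clock: 11.15
t 11.15 pos [ 0.60535328 -0.18443536  0.08461619] F [3.2 1.6 6. ] Tz [ 0.282 -0.686  0.124] w 0.15
xt [ 0.001  0.    -1.   ] yaw y -38.12 q [ 0.5   0.63 -0.43  1.68  0.32  0.91 -0.73]
clock: 11.35
t 11.35 pos [ 0.60531714 -0.18441025  0.08461607] F [2.9 1.9 5.9] Tz [ 0.334 -0.65   0.22 ] w 0.145
xt [ 0.001  0.    -1.   ] yaw y -43.26 q [ 0.48  0.63 -0.41  1.68  0.3   0.9  -0.8 ]
clock: 11.55
t 11.55 pos [ 0.60529406 -0.18435414  0.08461317] F [2.3 1.6 6.6] Tz [ 0.305 -0.542  0.127] w 0.147
xt [ 0.001  0.    -1.   ] yaw y -48.41 q [ 0.47  0.62 -0.39  1.68  0.28  0.9  -0.88]
```

The torque trace shows the first click (dip at -33°, peak at about -43°), so the first notch is at about -39° and zero is at -15°. Continuing.

```bash
for k in 1 2 3 4 5 6 7; do python3 -m handwheel '[[0,0,0,0,0.045,0,0],[0,0,0,0,0.045,0,0]]'|grep xx; python3 st.py; done
```

```text
t 11.75 pos [ 0.60527425 -0.18430833  0.08464332] F [2.8 1.3 6.6] Tz [ 0.352 -0.531  0.107] w 0.15
xt [ 0.001  0.    -1.   ] yaw y -53.58 q [ 0.45  0.62 -0.36  1.68  0.27  0.89 -0.95]
t 11.95 pos [ 0.60526183 -0.18427089  0.08462543] F [2.4 1.7 6.4] Tz [ 0.353 -0.524  0.002] w 0.149
xt [ 0.001  0.    -1.   ] yaw y -58.74 q [ 0.44  0.61 -0.34  1.68  0.25  0.89 -1.03]
t 12.15 pos [ 0.60518512 -0.18425881  0.08462742] F [1.7 2.5 6.7] Tz [ 0.381 -0.501  0.142] w 0.144
xt [ 0.001  0.    -1.   ] yaw y -63.89 q [ 0.42  0.61 -0.32  1.68  0.23  0.88 -1.1 ]
t 12.35 pos [ 0.60517038 -0.18422613  0.08460562] F [2.5 2.  6.7] Tz [ 0.44  -0.501  0.157] w 0.149
xt [ 0.001  0.    -1.   ] yaw y -69.04 q [ 0.41  0.61 -0.29  1.68  0.22  0.88 -1.18]
t 12.55 pos [ 0.60514606 -0.18416566  0.08460041] F [2.2 2.2 7.1] Tz [ 0.512 -0.439  0.128] w 0.147
xt [ 0.  0. -1.] yaw y -74.2 q [ 0.39  0.6  -0.27  1.69  0.2   0.88 -1.26]
t 12.75 pos [ 0.60517526 -0.18410719  0.08462055] F [2.4 1.7 7.7] Tz [ 0.538 -0.434  0.116] w 0.149
xt [ 0.001  0.    -1.   ] yaw y -79.36 q [ 0.38  0.6  -0.25  1.69  0.18  0.87 -1.33]
t 12.95 pos [ 0.60513488 -0.18403018  0.08460247] F [1.9 2.4 7.5] Tz [ 0.583 -0.398  0.074] w 0.152
xt [ 0.     0.001 -1.   ] yaw y -84.51 q [ 0.36  0.6  -0.22  1.69  0.16  0.87 -1.41]
```

```bash
for k in 1 2; do python3 -m handwheel '[[0,0,0,0,0.018,0,0],[0,0,0,0,0.017,0,0],[0,0,0,0,0,0,0]]'|grep xx; python3 st.py; done
python3 - <<'E'
from h import *
Fs=[]
i,d=get_image("side");j,d=get_image("top")
cv2.imwrite("pics/s6.png",i);cv2.imwrite("pics/t6.png",j)
a=cv2.resize(i[110:230,225:345],(480,480),interpolation=cv2.INTER_CUBIC)
b=cv2.resize(j[150:230,240:350],(0,0),fx=2.9,fy=2.9,interpolation=cv2.INTER_CUBIC)
o=np.zeros((480,800,3),np.uint8);o[:,:480]=a;o[:b.shape[0],480:480+b.shape[1]]=b[:,:320];cv2.imwrite("pics/c6.png",o)
E
```

```text
t 13.25 pos [ 0.60516756 -0.18404097  0.08461445] F [1.5 2.8 6.6] Tz [ 0.564 -0.486  0.128] w 0.148
xt [ 0.  0. -1.] yaw y -86.44 q [ 0.36  0.6  -0.22  1.69  0.16  0.87 -1.43]
t 13.55 pos [ 0.60511976 -0.18404264  0.08458349] F [1.8 3.6 6.7] Tz [ 0.525 -0.342  0.198] w 0.149
xt [ 0.  0. -1.] yaw y -88.44 q [ 0.35  0.6  -0.21  1.69  0.15  0.87 -1.46]
```

View pics/c6.png

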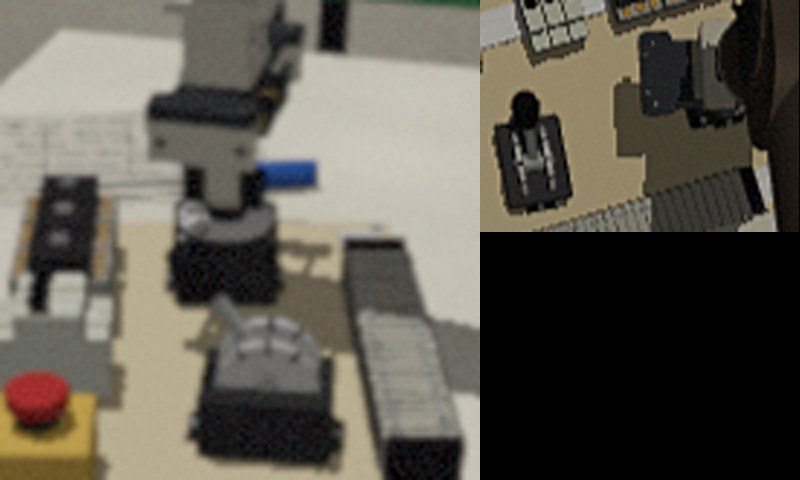

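The bar is gripped and turned and the lever is still forward. I'll average the torque here (a notch should read about 0.13 Nm).

```bash
for k in 1 2 3 4 5; do python3 -m handwheel '[[0,0,0,0,0,0,0]]'|grep xx; python3 st.py|head -1; done
python3 -m handwheel '[[0,0,0,0,-0.02,0,0],[0,0,0,0,0,0,0]]'|grep xx;echo back
for k in 1 2 3 4 5; do python3 -m handwheel '[[0,0,0,0,0,0,0]]'|grep xx; python3 st.py; done
```

```text
t 13.75 pos [ 0.60512996 -0.18403204  0.08459198] F [2.1 2.5 6.7] Tz [ 0.554 -0.391  0.154] w 0.148
t 13.85 pos [ 0.60514593 -0.18404335  0.08461342] F [1.7 1.7 7.3] Tz [ 0.594 -0.44   0.203] w 0.147
t 13.95 pos [ 0.60516294 -0.18403354  0.08462616] F [1.9 2.9 7.6] Tz [ 0.535 -0.447  0.194] w 0.151
t 14.05 pos [ 0.60513521 -0.184036    0.08459812] F [0.4 1.6 6.2] Tz [ 0.569 -0.413  0.105] w 0.148
t 14.15 pos [ 0.60515343 -0.18402275  0.08461744] F [2.  3.3 7.1] Tz [ 0.547 -0.466  0.158] w 0.153
back
t 14.45 pos [ 0.60516593 -0.18404121  0.08460734] F [2.  2.5 6.9] Tz [ 0.543 -0.359  0.203] w 0.149
xt [ 0.001  0.001 -1.   ] yaw y -87.27 q [ 0.35  0.6  -0.21  1.69  0.15  0.87 -1.45]
t 14.55 pos [ 0.60511181 -0.18406308  0.08459465] F [2.2 2.9 6.8] Tz [ 0.524 -0.405  0.135] w 0.148
xt [ 0.     0.001 -1.   ] yaw y -87.27 q [ 0.35  0.6  -0.21  1.69  0.15  0.87 -1.45]
t 14.65 pos [ 0.60518252 -0.18405814  0.08465157] F [2.3 1.6 7. ] Tz [ 0.525 -0.498  0.104] w 0.146
xt [ 0.001  0.    -1.   ] yaw y -87.27 q [ 0.35  0.6  -0.21  1.69  0.15  0.87 -1.45]
t 14.75 pos [ 0.60513412 -0.18403252  0.08459081] F [2.4 3.4 6.1] Tz [ 0.555 -0.42   0.093] w 0.147
xt [ 0.     0.001 -1.   ] yaw y -87.27 q [ 0.35  0.6  -0.21  1.69  0.15  0.87 -1.45]
t 14.85 pos [ 0.60516075 -0.18402027  0.08460537] F [2.  2.2 6.8] Tz [ 0.516 -0.406  0.216] w 0.147
xt [ 0.     0.001 -1.   ] yaw y -87.26 q [ 0.35  0.6  -0.21  1.69  0.15  0.87 -1.45]
```

Mean torque is about 0.15 Nm at -87.3° and 0.165 Nm at -88.4°, which matches the bottom of the third notch to within the noise. Handing in while holding.

```bash
python3 -c "
from cell import *
print(sign_off())"
```

```text
the job is handed in; nothing more can be done
None
```

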